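# Hang the peg caddy in its gap on the rail

### The arm

A 6-joint arm with a two-finger parallel gripper is mounted at the origin on a cart in front of the work surface, level with it; the furniture and walls round the work are solid. World frame = base frame: x ahead of the robot, y to its left, z up, the work surface at z = 0. Lengths are in m, angles in rad, forces in N, time in s.
With the tool pointing down it reaches from about 0.325 to 0.9 m from the base axis. Payload 6.1 kg.
Tool frame: the origin (TCP) lies where the fingers leave the gripper's body, on its centre line; the fingertips stand 73 mm ahead of it and the grasp point (between the pads) lies 54 mm ahead of it; z points along the fingers, y is the line along which they close (so a half turn about z gives the same grasp; the last joint's range is limited). The gripper opens to 85 mm and grips with 20 to 120 N. Pads are 22 mm wide; open, the fingers measure 114 mm over their backs; the gripper's body (76 mm by 85 mm) begins 54 mm behind the grasp point. The pads swing forward as they close: fully open they stand 13 mm farther back than shut.
Start: joints at [1.223, 0.22, 1.526, -0, 1.395, -0.126], TCP at [0.137, 0.61, 0.304] pointing down, gripper open.
Joint ranges: [-2.98, 2.98], [-0.91, 2.08], [0.09, 2.57], [-1.24, 4.39], [0.2, 2.65], [-2.68, 2.68]. Speed limits (rad/s): [2.57, 2.57, 3.01, 3.14, 3.14, 3.14].

### API

Orientations are given as a unit quaternion [w, x, y, z].
In Python, from bench import arm gives the robot as it stands.
- The arm moves only by the tool arm_command, never from a script. Its argument "plan" is a list of rows, each an object with "xyz": the shift along the tool's x, y, z in cm, a list of three; "turn": the turn about the tool's z in degrees. A call has 1 to 12 rows; each row is the pose to reach, as a shift and turn from the pose commanded when the call began, along the tool's axes at that moment; what a row does not reach only later rows make up. A row lasts 1/8 s, in which the tool goes at most 62.5 mm and 10.7 degrees, less where a joint would pass 70% of its speed; a pose out of reach is approached as far as the arm can. A call with a gripper value outside its range is refused whole. "fingers" is the opening, from 0 (shut) to 1 (fully open), set as the call begins (left out, the last holds). The fingers move at their own pace and stop on an object; the grip force is fixed at half the most. Time passes only in rows, so rows that repeat a pose let the fingers close. It gives the time, the measured TCP pose, the force, the opening and the grip force at its end, in the units of the state.
- arm.state(): the state, without advancing time (a new reading comes with each control period).
- arm.grab_frame(name): name is "scene" or "top" or "wrist"; returns a dict with "frame" (400x640x3 uint8, red, green, blue), "range_z" (400x640 float32, m along the optical axis (not along the pixel's ray), 0 where there is no reading), "fx", "fy", "cx", "cy" (pixels), "rvec" (rotation vector, rad) and "tvec" (3), from world to camera coordinates, as OpenCV has them; the wrist camera has in their place "hand_eye" (4x4, takes a point from camera to tool coordinates, whose origin is the TCP and whose axes are the flange's). Camera axes: x right, y down, z forward; pixel columns grow to the right and rows downward; lengths in m; the calibration is good to about 2 mm. A picture is of the moment at which its call begins: read the wrist's pose just before it.
- arm.finish_job(): hands the job in; it is judged then, once.
The state is a dict: "t": time; "joint_positions": joint angles; "qd": joint speeds; "effort": joint torques, N m; "ee_pos": TCP position; "tcp_rot": TCP orientation; "contact_force": force on the tool from outside, world axes, zero at the start; "wrist_torque": the same for the moment, N m; "gripper_width": finger opening in m; "grip_force": force on a finger pad.
Only numpy, scipy, OpenCV 4.12 (cv2) and the standard library are available. Lean on these libraries where they do the work, as an engineer would, in place of code of your own. Each camera call takes 0.05 s, during which the arm holds its last target. There are 200 camera calls.

### The job

Hang the caddy with the upright grip tab on the rack: holding it by its tab, lower it through the gap between the two hanging caddies so that its hook goes over the raised plate in the middle of the rail, press it down by feel until the sprung roller snaps into the hook's window, and bed it on the plate with a final downward press of about 12 N (never above 25 N). Then let go; leave the hanging caddies where they are and disturb nothing else on the worktop.

Things in the scene. Friction and masses are not known exactly. Their poses are not given: they have to be found in the camera images.
- caddy: White plastic peg caddy to hang, 0.11-0.18 kg: open box 44 (x) x 56 (y) x 70 mm, no wider anywhere, standing on the worktop. Origin: centre of the box's underside; z up, box front to -x, hook (32 mm wide) at the back. Hung, its origin is 33 mm in front (-x) of the rack's middle, y = 0 of the rack, same yaw, 46 to 74 mm above the worktop; there is about 2 mm play in x.
- caddy_tab (a point): Grip point in the caddy's upright tab, at x = +33, y = 0, z = 147 mm of the caddy. The tab is 10 mm thick (caddy's x; grip across this), 26 mm wide (y), z = 105 to 164 mm, with a 14 x 30 mm rim cap up to z = 169 mm.
- caddy_hook (a point): Middle of the hook's throat at its top (underside of the bridge), at x = +33, z = 100 mm of the caddy. Throat 14 mm wide in x (26 to 40 mm). The back leg (4 mm thick) goes down to z = 55 mm, then a toe flares outward to z = 45 mm; window in the leg 24 mm wide, z = 77 to 95 mm.
- rack: Fixed steel rack. Origin: centre of its foot's underside (110 x 300 x 12 mm); y along the rails, front to -x. Flat upper rail 8 mm thick, z = 100 to 140 mm, lower rail z = 55 to 75; posts at y = -135 and +135 mm, 152 mm high. At x = y = 0 a plate 10 mm thick (x), 34 mm wide (y) rises over the upper rail, its top edge at z = 146 to 174 mm: differs every time, not measured, to be felt.
- catch (a joint): Sprung roller (14 mm dia., 18 mm along y) in the plate's back (+x) face, axis 14 mm below the plate's top, 6 mm proud. Metres: 0 = out, up to 0.0075 pushed in. The hook's toe meets it some 30 to 40 mm above home; getting past takes about 4 to 10 N down, more than the caddy's weight. Home: it springs out into the leg's window and the plate (stiff spring, 15 N/mm) resists; over 25 N is too hard.
- neighbour_left: White caddy hanging loose on the rail on the rack's +y side of the gap, 0.3 kg: box 44 x 60 (y) x 70 mm, no tab. Origin: centre of its box's underside, 40 mm above the worktop; front to -x; its hook's top is 105 mm above its origin. Its side towards the gap is at its y = -30 mm. The gap between the two is 62 to 68 mm.
- neighbour_right: The same, hanging on the -y side of the gap; its side towards the gap is at its y = +30 mm.
- pill_bottle: White tablet bottle, 38 mm diameter, 78 mm high, standing on the worktop; bystander. Origin: centre of its underside.
- matchbox: Matchbox 36 x 54 x 16 mm; bystander. Origin: centre of its underside.
- wax_tin: Flat green tin, 70 mm diameter, 25 mm high; bystander. Origin: centre of its underside.
- peg_1: Wooden clothes peg 15 x 72 x 12 mm; bystander. Origin: centre of its underside.
- scissors: Scissors 87 x 199 x 9 mm lying flat; bystander. Origin: centre of their underside.
Things that resemble listed ones, but are neither listed nor needed, are in the scene too. What is shaped like the caddy but red is not meant.

How it is judged:
On the way, in this order (a step that is already met when the one before it is completed fails the run):
1. the caddy is lifted, its underside higher than 120 mm above the worktop (height (world z) of caddy above 0.12 m), for 0.1 s.
2. held by the gripper in the gap, the caddy's hook is pushing the sprung roller in by more than 1 mm (value of joint catch above 0.001 m and contact force between the fingers and caddy above 1 N and contact force between caddy and rack above 1 N and height (world z) of caddy below 0.112 m), for 0.06 s.
3. still held by the gripper, the roller snapped out into the window, the caddy is pressed down on the plate with more than 8 N (value of joint catch below 0.001 m and contact force between the fingers and caddy above 1 N and contact force between caddy and rack above 8 N and z of caddy in the frame of rack below 0.076 m), for 0.1 s.
At the end, for the whole second after the job is handed in: Caddy released, at rest on the plate: origin 42-62 mm above the rack's underside, within 8 mm of mid-rail, 28-38 mm in front of it, tilt < 0.15 rad, in line within 0.2 rad, roller out (< 1 mm in). Neighbours hang within 15 mm of their places (not over 6 mm lower), tilt < 0.15 rad (z of caddy in the frame of rack between 0.042 and 0.076 m and y of caddy in the frame of rack between -0.008 and 0.008 m and x of caddy in the frame of rack between -0.038 and -0.028 m and angle between the x axis of caddy and the x axis of rack, either way round below 0.2 rad and angle between each of caddy, neighbour_left, neighbour_right's own z axis and vertical below 0.15 rad and value of joint catch below 0.001 m and contact force between caddy and rack above 0.3 N and linear speed of caddy below 0.02 m/s and height (world z) of each of neighbour_left, neighbour_right above 0.034 m and distance of each of neighbour_left, neighbour_right from where it was at the start of the episode below 0.015 m); the robot touches nothing.
It fails at once if the caddy pressed on the rack with more than 25 N (contact force between caddy and rack above 25 N).
It fails at once if a hanging neighbour pushed by the caddy with more than 10 N (contact force between caddy and neighbour_left above 10 N or contact force between caddy and neighbour_right above 10 N).
It fails at once if a hanging neighbour displaced by more than 25 mm (distance of any of neighbour_left, neighbour_right from where it was at the start of the episode above 0.025 m).
It fails at once if a bystander on the worktop displaced by more than 30 mm (distance of any of pill_bottle, matchbox, wax_tin, peg_1, scissors from where it was at the start of the episode above 0.03 m).
It also fails if it takes over 58 s, if anything falls off the work surface, if the arm or the gripper's body presses on something with over 40 N, if the wrist force passes 120 N, or if a joint passes its speed limit or range.

## Working session

There is one attempt and no reset: what is moved stays moved. The work goes in short steps, Python scripts to look and compute and a tool call to move; the robot and the scene stay as the last step left them, time stands still between calls to the robot, and variables do not carry over. Pictures are saved under pics/ and viewed, at most 10 in all, crops included, and the job is handed in when it is done.

Besides the shell and the picture viewer there is one more tool, called as name(argument=value, ...) on one line, values as JSON. arm_command: Moves the arm, as the interface text tells. Its arguments: {"type":"object","properties":{"plan":{"type":"array","items":{"type":"object","properties":{"xyz":{"type":"array","items":{"type":"number"}},"turn":{"type":"number"}}}},"fingers":{"type":"number"}},"required":["plan"]}

```bash
mkdir -p pics; ls; cat > h.py <<'E'
import numpy as np, cv2
from scipy.spatial.transform import Rotation as R
from bench import arm
def cloud(name):
    s=arm.state(); f=arm.grab_frame(name)
    z=f["range_z"].astype(float); v,u=np.indices(z.shape)
    P=np.stack([(u-f["cx"])*z/f["fx"],(v-f["cy"])*z/f["fy"],z],-1)
    if "rvec" in f:
        M=R.from_rotvec(np.ravel(f["rvec"])).as_matrix(); W=(P-np.ravel(f["tvec"]))@M
    else:
        H=np.array(f["hand_eye"]); q=s["tcp_rot"]
        T=R.from_quat([q[1],q[2],q[3],q[0]]).as_matrix()
        W=(P@H[:3,:3].T+H[:3,3])@T.T+s["ee_pos"]
    W[z<=0]=np.nan
    return f["frame"],W
E
python3 - <<'E'
from h import *
for n in("scene","top"):
    im,W=cloud(n); cv2.imwrite(f"pics/{n}0.png",im[...,::-1]); np.savez(f"pics/{n}0.npz",im=im,W=W)
print(arm.state())
E
```

```text
pics
{'t': 0.1, 'joint_positions': array([ 1.22293611e+00,  2.21156321e-01,  1.52752226e+00, -6.28282243e-06,
        1.39469719e+00, -1.26082551e-01]), 'qd': array([-1.52469891e-03,  2.67177595e-04, -2.33283732e-03,  8.14187378e-05,
        3.26784850e-04,  1.21698355e-03]), 'effort': array([ 5.77170922e-04, -4.98241711e+01, -3.90547514e+01, -1.32436458e-04,
        5.62541085e-03,  4.40127098e-05]), 'ee_pos': array([0.13732544, 0.60928882, 0.30288938]), 'tcp_rot': array([-2.06295702e-04,  1.10661123e-01,  9.93857797e-01, -8.67366734e-04]), 'contact_force': array([ 0.8294065 , -0.48775991,  0.77010664]), 'wrist_torque': array([ 0.00327291, -0.02156444,  0.048669  ]), 'grip_force': 0.0, 'gripper_width': 0.08533238998346479}
```

View pics/scene0.png

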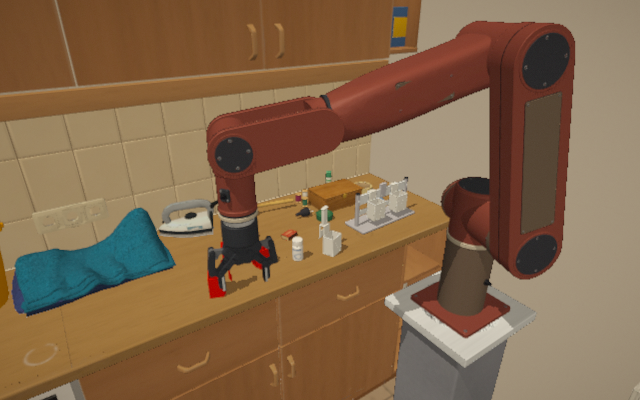

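View pics/top0.png

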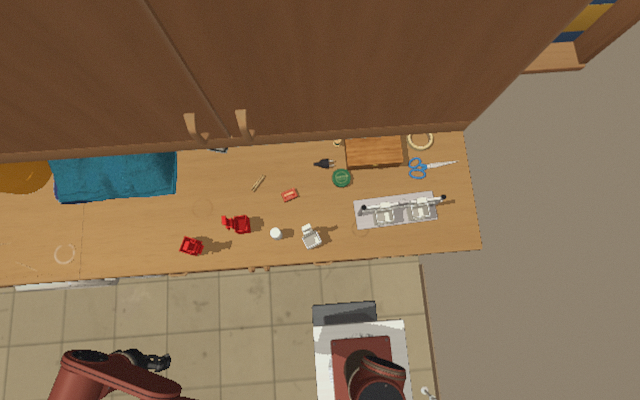

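Scene view: a white caddy stands free at (330,240) and two white neighbours hang on the rack at (375,208) and (398,198). The red caddies are at (215,280) and (262,258), and the white bottle at (297,248). Top view: the white caddy is at (311,238), with its tab at (307,229). The rack is at (397,210), and the red ones are at (237,224) and (191,246).

```bash
python3 - <<'E'
from h import *
d=np.load("pics/top0.npz"); im,W=d["im"],d["W"]
for n,(u,v) in dict(caddy=(313,241),tab=(307,229),red=(240,224),red2=(191,246),bot=(276,233),rackL=(358,222),rackR=(432,214),nl=(385,217),nr=(420,210),p1=(363,208),p2=(443,197),tin=(342,178),match=(289,195),sc=(430,165),edge=(330,255),table=(300,215),cab=(240,100)).items(): print(n,W[v,u].round(3))
cv2.imwrite("pics/c1.png",cv2.resize(im[160:265,260:460],None,fx=4,fy=4,interpolation=2)[...,::-1])
d=np.load("pics/scene0.npz"); im,W=d["im"],d["W"]
cv2.imwrite("pics/c2.png",cv2.resize(im[165:275,270:430],None,fx=5,fy=5,interpolation=2)[...,::-1])
E
```

```text
caddy [0.445 0.137 0.005]
tab [0.474 0.153 0.13 ]
red [0.527 0.4   0.007]
red2 [0.446 0.536 0.135]
bot [0.475 0.262 0.078]
rackL [ 0.501 -0.032  0.012]
rackR [ 0.509 -0.305  0.018]
nl [ 0.507 -0.127  0.044]
nr [ 0.523 -0.255  0.047]
p1 [ 0.526 -0.037  0.152]
p2 [ 0.543 -0.307  0.151]
tin [0.667 0.013 0.031]
match [0.621 0.214 0.015]
sc [ 0.699 -0.327  0.009]
edge [ 0.39   0.079 -0.004]
table [0.545 0.179 0.001]
cab [0.611 0.235 0.778]
```

View pics/c1.png

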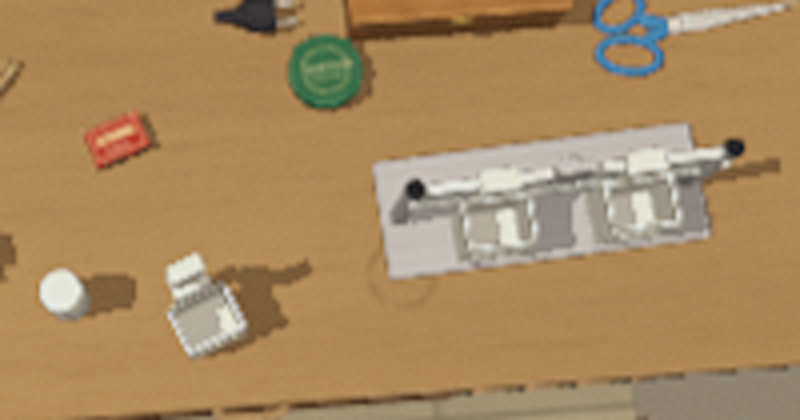

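View pics/c2.png

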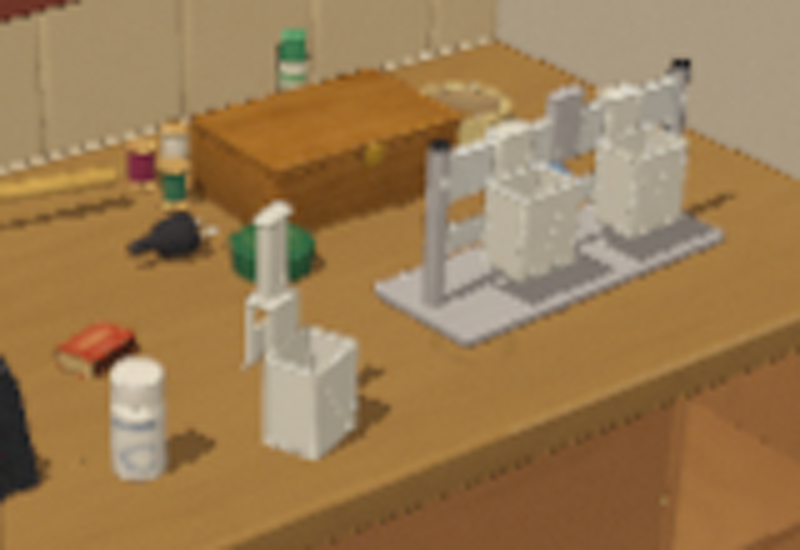

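The crops confirm the choice. The free white caddy has its tab and hook at (270,240) in the scene crop. The bare plate rises in the gap between the neighbours at (565,115). Next I go above the caddy for a wrist view.

```bash
cat >> h.py <<'E'
def move(p,bearing):
    s=arm.state(); q=s["tcp_rot"]; T=R.from_quat([q[1],q[2],q[3],q[0]]).as_matrix()
    d=(np.array(p)-s["ee_pos"])@T*100
    b=np.degrees(np.arctan2(T[1,1],T[0,1])); t=(b-bearing+90)%180-90
    print("shift cm",d.round(2),"turn",round(t,2),"bearing",round(b,2))
E
python3 - <<'E'
from h import *
move([0.45,0.15,0.36],25)
print(np.array(arm.grab_frame("wrist")["hand_eye"]).round(3))
d=np.load("pics/top0.npz"); im,W=d["im"],d["W"]
S=W[200:262,285:335].reshape(-1,3)
def rect(m,S):
    c,wh,a=cv2.minAreaRect((S[m][:,:2]*1000).astype(np.float32)); print(m.sum(),np.round(c),np.round(wh),round(a,1))
rect((S[:,2]>.055)&(S[:,2]<.085),S); rect((S[:,2]>.15)&(S[:,2]<.18),S)
S=W[185:235,345:450].reshape(-1,3)
rect((S[:,2]>.006)&(S[:,2]<.02),S); rect((S[:,2]>.09)&(S[:,2]<.18),S)
E
```

```text
shift cm [-40.6  -37.94  -5.65] turn 52.29 bearing 77.29
[[-0.001 -0.961 -0.275  0.07 ]
 [ 1.    -0.001 -0.001 -0.   ]
 [ 0.001 -0.275  0.961 -0.07 ]
 [ 0.     0.     0.     1.   ]]
65 [447. 144.] [44. 56.] 22.5
41 [478. 156.] [13. 29.] 19.2
1256 [ 539. -181.] [384. 185.] 85.5
682 [ 518. -174.] [ 62. 285.] 3.3
```

arm_command(plan=[{"xyz": [-4, -3.8, -2.5], "turn": 5}, {"xyz": [-8, -7.6, -5], "turn": 10}, {"xyz": [-12, -11.4, -5.6], "turn": 15}, {"xyz": [-16, -15.2, -5.6], "turn": 20}, {"xyz": [-20, -19, -5.6], "turn": 25}, {"xyz": [-24, -22.8, -5.6], "turn": 30}, {"xyz": [-28, -26.6, -5.6], "turn": 35}, {"xyz": [-32, -30.4, -5.6], "turn": 40}, {"xyz": [-36, -34.2, -5.6], "turn": 46}, {"xyz": [-40.6, -37.9, -5.6], "turn": 52}, {"xyz": [-40.6, -37.9, -5.6], "turn": 55}, {"xyz": [-40.6, -37.9, -5.6], "turn": 55}], fingers=1)

```text
t: 1.65
ee_pos: [0.4503, 0.15, 0.3595]
tcp_rot: [-0.0, 0.558, 0.83, -0.0]
contact_force: [-0.4, 0.2, 0.3]
gripper_width: 0.0854
grip_force: 0.0
```

```bash
python3 - <<'E'
from h import *
im,W=cloud("wrist"); cv2.imwrite("pics/w1.png",im[...,::-1]); np.savez("pics/w1.npz",im=im,W=W)
s=arm.state(); print(s["t"],s["ee_pos"],s["joint_positions"],s["contact_force"])
S=W.reshape(-1,3); S=S[(S[:,0]<.56)&(S[:,1]>.08)&(S[:,1]<.22)&(S[:,0]>.39)]
for a,b in((.062,.075),(.1,.108),(.16,.175)):
    m=(S[:,2]>a)&(S[:,2]<b); 
    if m.sum(): c,wh,g=cv2.minAreaRect((S[m][:,:2]*1000).astype(np.float32)); print(a,m.sum(),np.round(c,1),np.round(wh,1),round(g,1),np.median(S[m],0))
E
```

```text
1.7 [0.45000954 0.15054662 0.35960532] [ 1.56355412e-01 -1.80210280e-01  1.82939656e+00  1.34618911e-04
  1.49308713e+00 -2.33431767e-01] [-0.49255624 -0.25728974 -0.26462036]
0.062 589 [456.4 145.4] [66.1 56.1] 22.0 [0.44602933 0.1387262  0.06938115]
0.1 413 [476.4 153.8] [22.8 35.8] 22.7 [0.4709124  0.15810112 0.10468479]
0.16 656 [476.8 154.2] [13.6 29.5] 23.4 [0.47638248 0.15470845 0.16857773]
```

View pics/w1.png

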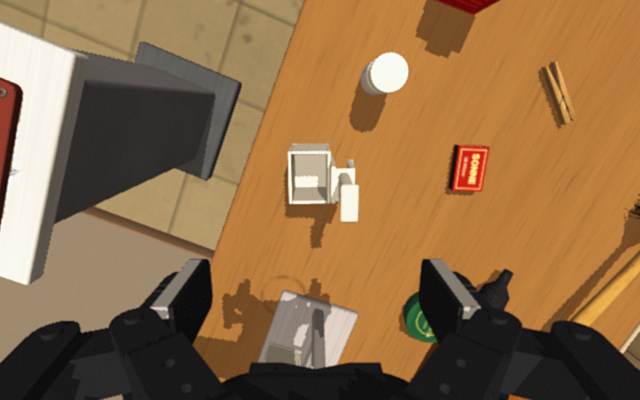

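The wrist view shows the caddy box at (310,175), the tab cap at (348,202), the bottle at (385,73) and the rack at the bottom edge. The measured box top (z 0.069), bridge (0.105) and 14×30 cap (z 0.169) all match the description. Next I measure the rack from above with empty hands.

```bash
python3 - <<'E'
from h import *
move([0.50,-0.12,0.40],3.5)
E
```

```text
shift cm [-26.92  -5.66  -4.04] turn 18.83 bearing 22.33
```

arm_command(plan=[{"xyz": [-4.5, -1, -2], "turn": 4}, {"xyz": [-9, -2, -4], "turn": 8}, {"xyz": [-14, -3, -4], "turn": 12}, {"xyz": [-18, -4, -4], "turn": 16}, {"xyz": [-22.5, -5, -4], "turn": 19}, {"xyz": [-27, -5.7, -4], "turn": 19}, {"xyz": [-27, -5.7, -4], "turn": 19}, {"xyz": [-27, -5.7, -4], "turn": 19}, {"xyz": [-27, -5.7, -4], "turn": 19}])

```text
t: 2.82
ee_pos: [0.4998, -0.1193, 0.4]
tcp_rot: [-0.0, 0.686, 0.728, 0.0]
contact_force: [-0.6, -0.4, -0.5]
gripper_width: 0.0852
grip_force: 0.0
```

```bash
python3 - <<'E'
from h import *
im,W=cloud("wrist"); cv2.imwrite("pics/w2.png",im[...,::-1]); np.savez("pics/w2.npz",im=im,W=W)
s=arm.state(); print(s["t"],s["ee_pos"],s["contact_force"])
S=W.reshape(-1,3); S=S[(S[:,0]<.62)&(S[:,1]>-.36)&(S[:,1]<.0)&(S[:,0]>.42)]
for a,b in((.008,.016),(.104,.114),(.136,.142),(.1425,.147),(.149,.154),(.156,.18)):
    m=(S[:,2]>a)&(S[:,2]<b)
    if m.sum(): c,wh,g=cv2.minAreaRect((S[m][:,:2]*1000).astype(np.float32)); print(a,m.sum(),np.round(c,1),np.round(wh,1),round(g,1),np.median(S[m],0).round(4))
E
```

```text
2.875 [ 0.49981228 -0.11939877  0.40007931] [-0.12702696  0.09169525  0.23653179]
0.008 8330 [ 538.3 -175. ] [109.9 298.1] 3.2 [ 0.5635 -0.1272  0.0117]
0.104 1301 [ 510.3 -172.1] [ 47.9 270.4] 3.2 [ 0.5136 -0.1456  0.1093]
0.136 1271 [ 537.9 -175.4] [ 17.9 262.4] 3.2 [ 0.5361 -0.146   0.1396]
0.1425 1205 [ 539.9 -201.9] [ 18.8 212.2] 3.2 [ 0.5373 -0.1276  0.1447]
0.149 608 [ 539.3 -175.1] [ 18.7 286.6] 3.2 [ 0.5358 -0.0468  0.1516]
0.156 357 [ 538.2 -174.8] [10.1 33.8] 3.4 [ 0.5379 -0.1745  0.1599]
```

View pics/w2.png

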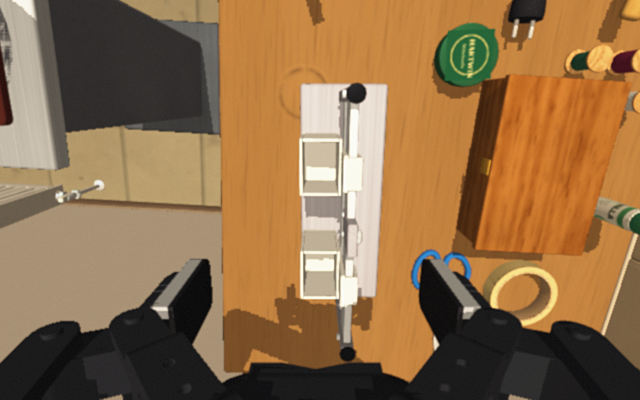

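The wrist view shows the neighbour boxes at (321,166) and (320,274) and the plate in the gap at (352,240). The measured foot (110×298 mm), post height 0.152 and plate (10×34 mm) match the description. That puts the rack centre at (0.538,-0.175) with yaw 3.2° and the plate top at about z 0.160. Next I check the gap and work out the grasp move.

```bash
python3 - <<'E'
from h import *
W=np.load("pics/w2.npz")["W"]; S=W.reshape(-1,3); S=S[np.isfinite(S[:,0])]
c,s_=np.cos(np.radians(3.2)),np.sin(np.radians(3.2))
L=(S[:,:2]-[.5383,-.175])@np.array([[c,-s_],[s_,c]])
m=(S[:,2]>.102)&(S[:,2]<.116)&(L[:,0]<-8e-3)&(L[:,0]>-.07)
y=np.sort(L[m,1]); i=np.argsort(np.diff(y))[-3:]; print([(y[k].round(4),y[k+1].round(4)) for k in i], y[[0,-1]])
print("x rng",np.percentile(L[m,0],[1,99]))
m=(S[:,2]>.1425)&(S[:,2]<.1475); y=np.sort(L[m,1]); i=np.argsort(np.diff(y))[-3:]; print("hooks",[(y[k].round(4),y[k+1].round(4)) for k in i])
m=(S[:,2]>.155)&(S[:,2]<.18)&(abs(L[:,1])<.03); print("plate z",np.percentile(S[m,2],[5,25,50,75,95]))
move([0.4768,0.1542,0.27],22.5); move([0.4768,0.1542,0.201],22.5)
E
```

```text
[(np.float64(-0.0642), np.float64(-0.0633)), (np.float64(-0.0541), np.float64(-0.0529)), (np.float64(-0.0317), np.float64(0.0318))] [-0.09257948  0.09148376]
x rng [-0.05167764 -0.00835377]
hooks [(np.float64(0.017), np.float64(0.0441)), (np.float64(-0.0441), np.float64(-0.0039)), (np.float64(-0.1275), np.float64(-0.0803))]
plate z [0.15711573 0.15914959 0.15982251 0.16041317 0.16108709]
shift cm [27.45 -0.67 13.01] turn -19.08 bearing 3.42
shift cm [27.45 -0.67 19.91] turn -19.08 bearing 3.42
```

arm_command(plan=[{"xyz": [5, -0.1, 0], "turn": -4}, {"xyz": [10, -0.2, 0], "turn": -8}, {"xyz": [15, -0.4, 2], "turn": -12}, {"xyz": [20, -0.5, 6], "turn": -16}, {"xyz": [25, -0.6, 10], "turn": -19.1}, {"xyz": [27.4, -0.7, 13], "turn": -19.1}, {"xyz": [27.4, -0.7, 13], "turn": -19.1}, {"xyz": [27.4, -0.7, 13], "turn": -19.1}])

```text
t: 3.88
ee_pos: [0.4774, 0.1525, 0.271]
tcp_rot: [0.001, 0.556, 0.831, 0.0]
contact_force: [-0.0, -1.5, -0.4]
gripper_width: 0.0859
grip_force: 0.0
```

```bash
python3 - <<'E'
from h import *
im,W=cloud("wrist")
S=W.reshape(-1,3); S=S[(S[:,0]<.56)&(S[:,1]>.08)&(S[:,1]<.22)&(S[:,0]>.39)]
for a,b in((.1,.108),(.16,.175)):
    m=(S[:,2]>a)&(S[:,2]<b); c,wh,g=cv2.minAreaRect((S[m][:,:2]*1000).astype(np.float32)); print(a,m.sum(),np.round(c,1),np.round(wh,1),round(g,1),np.median(S[m],0))
move([0.4768,0.1542,0.201],22.5); print(arm.state()["ee_pos"])
E
```

```text
0.1 722 [476.5 153.9] [22.8 35.6] 21.9 [0.4709726  0.16069928 0.10458265]
0.16 1390 [476.8 154.2] [13.6 30.1] 21.8 [0.47632095 0.15503067 0.16851511]
shift cm [ 0.24 -0.04  7.06] turn -0.1 bearing 22.4
[0.47792984 0.15211681 0.2716181 ]
```

arm_command(plan=[{"xyz": [0, 0, 1.5], "turn": 0.4}, {"xyz": [0, 0, 3.3], "turn": 0.4}, {"xyz": [0, 0, 5.1], "turn": 0.4}, {"xyz": [0, 0, 6.9], "turn": 0.4}, {"xyz": [0, 0, 6.9], "turn": 0.4}, {"xyz": [0, 0, 6.9], "turn": 0.4}])

```text
t: 4.68
ee_pos: [0.4773, 0.1524, 0.201]
tcp_rot: [0.0, 0.559, 0.829, 0.0]
contact_force: [-0.4, 0.6, 0.2]
gripper_width: 0.0857
grip_force: 0.0
```

```bash
python3 - <<'E'
from h import *
move([0.4768,0.1542,0.201],22); print(arm.state()["ee_pos"],arm.state()["contact_force"])
E
```

```text
shift cm [0.19 0.02 0.  ] turn -0.01 bearing 21.99
[0.47734896 0.15238628 0.20102984] [-0.38417951  0.56925826  0.19512092]
```

arm_command(plan=[{"xyz": [0.2, 0, 0]}, {"xyz": [0.2, 0, 0]}, {"xyz": [0.2, 0, 0]}])

```text
$.plan[0]: bad value
```

arm_command(plan=[{"xyz": [0, 0, 0]}, {"xyz": [0, 0, 0]}, {"xyz": [0, 0, 0]}, {"xyz": [0, 0, 0]}, {"xyz": [0, 0, 0]}, {"xyz": [0, 0, 0]}, {"xyz": [0, 0, 0]}, {"xyz": [0, 0, 0]}], fingers=0)

```text
$.plan[0]: bad value
```

Turn is required in every row.

arm_command(plan=[{"xyz": [0.2, 0, 0], "turn": 0}, {"xyz": [0.2, 0, 0], "turn": 0}, {"xyz": [0.2, 0, 0], "turn": 0}])

```text
t: 5.05
ee_pos: [0.4766, 0.1543, 0.2013]
tcp_rot: [0.0, 0.559, 0.829, 0.0]
contact_force: [-0.4, 0.2, 0.2]
gripper_width: 0.0857
grip_force: 0.0
```

arm_command(plan=[{"xyz": [0, 0, 0], "turn": 0}, {"xyz": [0, 0, 0], "turn": 0}, {"xyz": [0, 0, 0], "turn": 0}, {"xyz": [0, 0, 0], "turn": 0}, {"xyz": [0, 0, 0], "turn": 0}, {"xyz": [0, 0, 0], "turn": 0}, {"xyz": [0, 0, 0], "turn": 0}, {"xyz": [0, 0, 0], "turn": 0}], fingers=0)

```text
t: 6.05
ee_pos: [0.4764, 0.1542, 0.2009]
tcp_rot: [0.0, 0.559, 0.829, 0.0]
contact_force: [-0.5, 0.7, -0.5]
gripper_width: 0.0115
grip_force: 58.2
```

```bash
python3 - <<'E'
from h import *
s=arm.state(); print(s)
move([*s["ee_pos"][:2],.36],22)
move([0.5383-.02,-0.175-.0,.36],3.2)
E
```

```text
{'t': 6.05, 'joint_positions': array([ 1.55447291e-01,  2.38659966e-02,  1.94449273e+00, -3.19519096e-05,
        1.17319401e+00, -2.28404849e-01]), 'qd': array([-0.00115374, -0.00174098,  0.00068261, -0.0014777 ,  0.00034873,
       -0.00065281]), 'effort': array([ 9.17716906e-02, -3.67485452e+01, -3.54493761e+01,  4.10611730e-02,
        9.07440553e-02,  9.69490429e-04]), 'ee_pos': array([0.47639779, 0.15420855, 0.20091548]), 'tcp_rot': array([2.46480587e-05, 5.59237639e-01, 8.29007396e-01, 2.80130649e-06]), 'contact_force': array([-0.49968589,  0.66435762, -0.51393402]), 'wrist_torque': array([-0.03073316, -0.01983377, -0.03463912]), 'grip_force': 58.22479784488678, 'gripper_width': 0.011474967029214368}
shift cm [ -0.     0.   -15.91] turn -0.01 bearing 21.99
shift cm [-32.09  -8.44 -15.91] turn 18.79 bearing 21.99
```

arm_command(plan=[{"xyz": [0, 0, -1], "turn": 0}, {"xyz": [0, 0, -3], "turn": 0}, {"xyz": [0, 0, -6], "turn": 0}, {"xyz": [0, 0, -9], "turn": 0}, {"xyz": [0, 0, -12], "turn": 0}, {"xyz": [0, 0, -15], "turn": 0}, {"xyz": [0, 0, -18], "turn": 0}, {"xyz": [0, 0, -20], "turn": 0}, {"xyz": [0, 0, -20], "turn": 0}, {"xyz": [0, 0, -20], "turn": 0}, {"xyz": [0, 0, -20], "turn": 0}])

```text
t: 7.42
ee_pos: [0.4759, 0.1541, 0.3992]
tcp_rot: [-0.001, 0.559, 0.829, -0.001]
contact_force: [0.0, 0.2, -1.9]
gripper_width: 0.011
grip_force: 58.8
```

```bash
python3 - <<'E'
from h import *
s=arm.state(); print(s["ee_pos"],s["contact_force"],s["wrist_torque"],s["gripper_width"])
im,W=cloud("wrist"); S=W.reshape(-1,3)
# seen from tool: caddy parts relative to TCP in tool axes
q=s["tcp_rot"]; T=R.from_quat([q[1],q[2],q[3],q[0]]).as_matrix(); L=(S-s["ee_pos"])@T
m=(abs(L[:,0])<.06)&(abs(L[:,1])<.08)&(L[:,2]>.07)&(L[:,2]<.21)
np.savez("pics/w3.npz",im=im,L=L); cv2.imwrite("pics/w3.png",im[...,::-1])
for a,b in((.09,.1),(.126,.135)):
    k=m&(L[:,2]>a)&(L[:,2]<b)
    if k.sum()>20: print(a,k.sum(),np.percentile(L[k],[2,50,98],axis=0).round(4))
move([0.5383,-0.175,.40],3.2)
E
```

```text
[0.47591375 0.15414048 0.39923975] [ 0.03368884  0.17057878 -1.94309519] [0.00451445 0.04098443 0.0081189 ] 0.011012543157667212
0.09 1117 [[-0.001  -0.011   0.0918]
 [ 0.0112 -0.0015  0.0962]
 [ 0.0171  0.0112  0.0992]]
0.126 1276 [[-0.0276 -0.0534  0.1291]
 [ 0.0157 -0.0434  0.1319]
 [ 0.0276 -0.0058  0.1348]]
shift cm [-32.85  -6.55  -0.06] turn 18.79 bearing 21.99
```

View pics/w3.png

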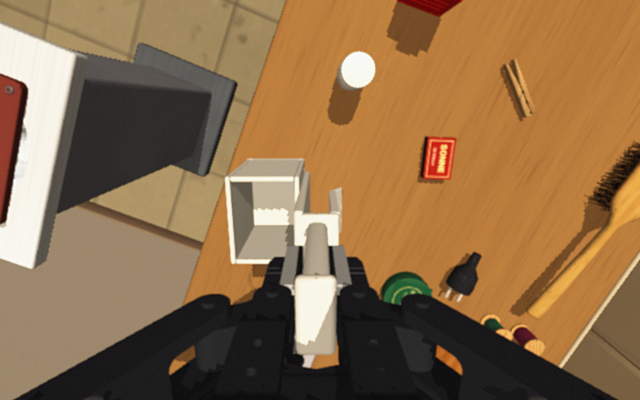

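The caddy is held square: box at (265,215), tab between the pads at (318,300). Its extents in the tool frame are symmetric (±27.6 mm), and the hook leg at (336,205) is clear. Next I go above the gap.

arm_command(plan=[{"xyz": [-3, -0.6, 0], "turn": 2}, {"xyz": [-7, -1.4, 0], "turn": 4}, {"xyz": [-11, -2.2, 0], "turn": 6}, {"xyz": [-15, -3, 0], "turn": 8}, {"xyz": [-19, -3.8, 0], "turn": 11}, {"xyz": [-23, -4.6, 0], "turn": 14}, {"xyz": [-27, -5.4, 0], "turn": 16}, {"xyz": [-30, -6, 0], "turn": 18}, {"xyz": [-32, -6.5, 0], "turn": 18.8}, {"xyz": [-32.8, -6.5, 0], "turn": 18.8}, {"xyz": [-32.8, -6.5, 0], "turn": 18.8}, {"xyz": [-32.8, -6.5, 0], "turn": 18.8}])

```text
t: 8.98
ee_pos: [0.539, -0.1733, 0.401]
tcp_rot: [-0.0, 0.687, 0.727, 0.0]
contact_force: [0.8, 0.4, -1.4]
gripper_width: 0.0107
grip_force: 59.0
```

```bash
python3 - <<'E'
from h import *
s=arm.state(); print(s["t"],s["ee_pos"],s["contact_force"],s["wrist_torque"],s["gripper_width"])
im,W=cloud("wrist"); S=W.reshape(-1,3)
q=s["tcp_rot"]; T=R.from_quat([q[1],q[2],q[3],q[0]]).as_matrix(); L=(S-s["ee_pos"])@T
for i in range(2):
    for lo,hi in ((-.056,-.050),(-.018,-.0105)):
        k=(abs(L[:,0])<.03)&(L[:,1]>lo)&(L[:,1]<hi)&(L[:,2]>.12)&(L[:,2]<.14); print(lo,k.sum(),np.percentile(L[k,2],[2,10,50]).round(4) if k.sum() else 0)
    break
k=(abs(L[:,0])<.035)&(L[:,1]>-.06)&(L[:,1]<-.008)&(L[:,2]>.125)&(L[:,2]<.137)
c,wh,g=cv2.minAreaRect((L[k][:,:2]*1000).astype(np.float32)); print(c,wh,g)
# neighbours still there / rack pos
m=(S[:,2]>.008)&(S[:,2]<.016)&(S[:,0]>.45)&(S[:,0]<.62)&(S[:,1]<-.0)&(S[:,1]>-.36); c,wh,g=cv2.minAreaRect((S[m][:,:2]*1000).astype(np.float32)); print(c,wh,g)
move([0.5383,-0.175,.30],3.2)
E
```

```text
8.975 [ 0.53897847 -0.17328358  0.4009749 ] [ 0.81407159  0.38086066 -1.41521249] [-0.00817734 -0.05837629  0.01168893] 0.010680436139005314
-0.056 667 [0.131  0.1314 0.1326]
-0.018 167 [0.1299 0.1307 0.1317]
(-0.39953041076660156, -30.98421287536621) (56.295616149902344, 45.86690902709961) 0.07133861631155014
(538.4410400390625, -171.0323028564453) (109.61282348632812, 290.10931396484375) 3.3095815181732178
shift cm [-0.17 -0.08 10.11] turn 0.07 bearing 3.27
```

arm_command(plan=[{"xyz": [-0.2, -0.1, 1.5], "turn": 0}, {"xyz": [-0.2, -0.1, 3.5], "turn": 0}, {"xyz": [-0.2, -0.1, 5.5], "turn": 0}, {"xyz": [-0.2, -0.1, 7], "turn": 0}, {"xyz": [-0.2, -0.1, 7.5], "turn": 0}, {"xyz": [-0.2, -0.1, 7.5], "turn": 0}, {"xyz": [-0.2, -0.1, 7.5], "turn": 0}])

```text
t: 9.9
ee_pos: [0.5384, -0.1765, 0.3268]
tcp_rot: [0.001, 0.687, 0.727, 0.0]
contact_force: [-0.9, 0.5, -1.8]
gripper_width: 0.0112
grip_force: 58.9
```

```bash
python3 - <<'E'
from h import *
s=arm.state(); print(s["t"],s["ee_pos"],s["contact_force"],s["wrist_torque"],s["gripper_width"])
move([0.5378,-0.175,.30],3.2)
for n in ("scene","top"):
    im,W=cloud(n); S=W.reshape(-1,3); c,s_=np.cos(np.radians(3.2)),np.sin(np.radians(3.2))
    L=(S[:,:2]-[.5383,-.175])@np.array([[c,-s_],[s_,c]])
    for a,b in((.13,.185),(.098,.106),(.2,.235)):
        m=(S[:,2]>a)&(S[:,2]<b)&(L[:,0]<-.01)&(L[:,0]>-.09)&(abs(L[:,1])<.05)
        if m.sum()>5: print(n,a,m.sum(),np.percentile(np.c_[L[m],S[m,2]],[1,50,99],axis=0).round(4).tolist())
cv2.imwrite("pics/s2.png",cv2.resize(cloud("scene")[0][140:270,290:450],None,fx=4,fy=4,interpolation=2)[...,::-1])
E
```

```text
9.9 [ 0.53841134 -0.17650655  0.3268249 ] [-0.87571595  0.54953238 -1.80613039] [ 0.02085333  0.05391149 -0.00754031] 0.011192440488529055
shift cm [ 0.16 -0.06  2.68] turn -0.01 bearing 3.19
scene 0.13 131 [[-0.0548, -0.0179, 0.1311], [-0.0331, 0.0266, 0.1593], [-0.0113, 0.0318, 0.1844]]
scene 0.098 16 [[-0.0539, 0.0318, 0.0982], [-0.0315, 0.0387, 0.1028], [-0.0123, 0.0483, 0.1057]]
scene 0.2 24 [[-0.0157, -0.0161, 0.2014], [-0.0122, 0.0011, 0.2186], [-0.0102, 0.0185, 0.2323]]
top 0.13 46 [[-0.048, 0.01, 0.1319], [-0.025, 0.0281, 0.1553], [-0.0109, 0.0295, 0.1828]]
top 0.098 7 [[-0.0502, 0.0366, 0.0988], [-0.0329, 0.0371, 0.1025], [-0.0101, 0.0458, 0.1052]]
```

View pics/s2.png

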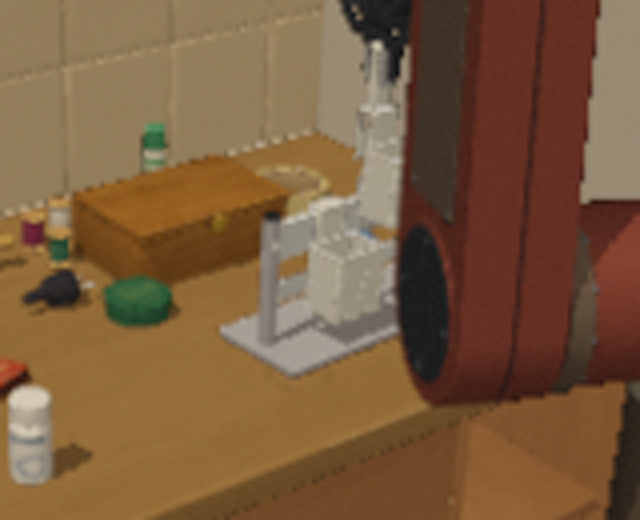

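The caddy is above the gap, hidden in part by the arm, with its box at (380,190) and the left neighbour at (345,275). I let the arm settle and then fine-correct.

arm_command(plan=[{"xyz": [0, 0, 0], "turn": 0}, {"xyz": [0, 0, 0], "turn": 0}, {"xyz": [0, 0, 0], "turn": 0}, {"xyz": [0, 0, 0], "turn": 0}])

```text
t: 10.55
ee_pos: [0.5381, -0.1763, 0.3259]
tcp_rot: [0.0, 0.687, 0.727, 0.0]
contact_force: [-0.0, 0.2, -1.4]
gripper_width: 0.0109
grip_force: 58.8
```

```bash
python3 - <<'E'
from h import *
s=arm.state(); print(s["t"],s["ee_pos"],s["contact_force"])
move([0.5380,-0.175,.30],3.2)
E
```

```text
10.55 [ 0.53805572 -0.17633508  0.32591396] [-0.00584292  0.15930532 -1.44446284]
shift cm [0.13 0.   2.59] turn -0.01 bearing 3.19
```

arm_command(plan=[{"xyz": [0.13, 0, 0], "turn": 0}, {"xyz": [0.13, 0, 0.4], "turn": 0}, {"xyz": [0.13, 0, 0.8], "turn": 0}, {"xyz": [0.13, 0, 1.2], "turn": 0}, {"xyz": [0.13, 0, 1.6], "turn": 0}, {"xyz": [0.13, 0, 2.0], "turn": 0}, {"xyz": [0.13, 0, 2.0], "turn": 0}, {"xyz": [0.13, 0, 2.0], "turn": 0}, {"xyz": [0.13, 0, 2.0], "turn": 0}])

```text
t: 11.68
ee_pos: [0.5381, -0.1751, 0.3061]
tcp_rot: [0.0, 0.687, 0.727, 0.0]
contact_force: [-0.1, -0.1, -1.0]
gripper_width: 0.011
grip_force: 58.8
```

```bash
python3 - <<'E'
from h import *
s=arm.state(); print(s["t"],s["ee_pos"],s["contact_force"],s["wrist_torque"])
move([0.5380,-0.175,.30],3.2)
E
```

```text
11.675 [ 0.53807039 -0.17506085  0.3061334 ] [-0.10518756 -0.14949358 -0.9506796 ] [ 0.04925415 -0.01706976 -0.00832457]
shift cm [ 0.01 -0.01  0.61] turn -0.01 bearing 3.19
```

arm_command(plan=[{"xyz": [0, 0, 0.1], "turn": 0}, {"xyz": [0, 0, 0.2], "turn": 0}, {"xyz": [0, 0, 0.3], "turn": 0}, {"xyz": [0, 0, 0.3], "turn": 0}])

```text
t: 12.18
ee_pos: [0.5379, -0.175, 0.3028]
tcp_rot: [-0.0, 0.687, 0.727, -0.0]
contact_force: [-0.2, -0.3, -1.0]
gripper_width: 0.0109
grip_force: 58.8
```

arm_command(plan=[{"xyz": [0, 0, 0.1], "turn": 0}, {"xyz": [0, 0, 0.2], "turn": 0}, {"xyz": [0, 0, 0.3], "turn": 0}, {"xyz": [0, 0, 0.3], "turn": 0}])

```text
t: 12.68
ee_pos: [0.5379, -0.175, 0.2997]
tcp_rot: [-0.0, 0.687, 0.727, -0.0]
contact_force: [-0.0, -0.2, -1.0]
gripper_width: 0.011
grip_force: 58.8
```

arm_command(plan=[{"xyz": [0, 0, 0.1], "turn": 0}, {"xyz": [0, 0, 0.2], "turn": 0}, {"xyz": [0, 0, 0.3], "turn": 0}, {"xyz": [0, 0, 0.3], "turn": 0}])

```text
t: 13.18
ee_pos: [0.5383, -0.1752, 0.2976]
tcp_rot: [0.001, 0.687, 0.727, 0.0]
contact_force: [1.2, 0.2, 1.9]
gripper_width: 0.011
grip_force: 58.4
```

arm_command(plan=[{"xyz": [0, 0, 0.1], "turn": 0}, {"xyz": [0, 0, 0.2], "turn": 0}, {"xyz": [0, 0, 0.2], "turn": 0}])

```text
t: 13.55
ee_pos: [0.5387, -0.1753, 0.2963]
tcp_rot: [0.001, 0.687, 0.727, 0.0]
contact_force: [1.5, 0.0, 5.7]
gripper_width: 0.0107
grip_force: 58.6
```

arm_command(plan=[{"xyz": [0, 0, 0.1], "turn": 0}, {"xyz": [0, 0, 0.1], "turn": 0}])

```text
t: 13.8
ee_pos: [0.5387, -0.1753, 0.2954]
tcp_rot: [0.001, 0.687, 0.727, 0.001]
contact_force: [0.8, 0.4, 6.0]
gripper_width: 0.0107
grip_force: 58.6
```

arm_command(plan=[{"xyz": [0, 0, 0.1], "turn": 0}, {"xyz": [0, 0, 0.1], "turn": 0}])

```text
t: 14.05
ee_pos: [0.5387, -0.1753, 0.2942]
tcp_rot: [0.001, 0.687, 0.727, 0.0]
contact_force: [-0.3, 0.8, 5.1]
gripper_width: 0.0111
grip_force: 59.1
```

arm_command(plan=[{"xyz": [0, 0, 0.1], "turn": 0}, {"xyz": [0, 0, 0.1], "turn": 0}])

```text
t: 14.3
ee_pos: [0.5386, -0.1752, 0.293]
tcp_rot: [0.001, 0.687, 0.727, 0.0]
contact_force: [0.5, -0.4, 5.2]
gripper_width: 0.0111
grip_force: 59.5
```

arm_command(plan=[{"xyz": [0, 0, 0.1], "turn": 0}, {"xyz": [0, 0, 0.2], "turn": 0}, {"xyz": [0, 0, 0.3], "turn": 0}, {"xyz": [0, 0, 0.3], "turn": 0}])

```text
t: 14.8
ee_pos: [0.538, -0.175, 0.2888]
tcp_rot: [0.0, 0.687, 0.727, 0.0]
contact_force: [1.2, -0.9, 3.4]
gripper_width: 0.0109
grip_force: 60.4
```

arm_command(plan=[{"xyz": [0, 0, 0.1], "turn": 0}, {"xyz": [0, 0, 0.2], "turn": 0}, {"xyz": [0, 0, 0.3], "turn": 0}, {"xyz": [0, 0, 0.4], "turn": 0}, {"xyz": [0, 0, 0.4], "turn": 0}])

```text
t: 15.42
ee_pos: [0.5379, -0.175, 0.2847]
tcp_rot: [-0.0, 0.687, 0.727, -0.0]
contact_force: [1.9, -1.3, 3.2]
gripper_width: 0.011
grip_force: 61.0
```

arm_command(plan=[{"xyz": [0, 0, 0.1], "turn": 0}, {"xyz": [0, 0, 0.2], "turn": 0}, {"xyz": [0, 0, 0.3], "turn": 0}, {"xyz": [0, 0, 0.4], "turn": 0}, {"xyz": [0, 0, 0.4], "turn": 0}])

```text
t: 16.05
ee_pos: [0.5379, -0.175, 0.2807]
tcp_rot: [-0.0, 0.687, 0.727, -0.0]
contact_force: [2.6, 0.7, 3.6]
gripper_width: 0.0108
grip_force: 61.3
```

arm_command(plan=[{"xyz": [0, 0, 0.1], "turn": 0}, {"xyz": [0, 0, 0.2], "turn": 0}, {"xyz": [0, 0, 0.3], "turn": 0}, {"xyz": [0, 0, 0.4], "turn": 0}, {"xyz": [0, 0, 0.4], "turn": 0}])

```text
t: 16.68
ee_pos: [0.538, -0.175, 0.2767]
tcp_rot: [-0.0, 0.687, 0.727, -0.0]
contact_force: [1.0, -0.1, 3.0]
gripper_width: 0.011
grip_force: 61.4
```

arm_command(plan=[{"xyz": [0, 0, 0.1], "turn": 0}, {"xyz": [0, 0, 0.2], "turn": 0}, {"xyz": [0, 0, 0.3], "turn": 0}, {"xyz": [0, 0, 0.4], "turn": 0}, {"xyz": [0, 0, 0.4], "turn": 0}])

```text
t: 17.3
ee_pos: [0.538, -0.175, 0.2727]
tcp_rot: [-0.0, 0.687, 0.727, -0.0]
contact_force: [2.3, 0.8, 1.5]
gripper_width: 0.0111
grip_force: 61.8
```

arm_command(plan=[{"xyz": [0, 0, 0.1], "turn": 0}, {"xyz": [0, 0, 0.2], "turn": 0}, {"xyz": [0, 0, 0.3], "turn": 0}, {"xyz": [0, 0, 0.3], "turn": 0}])

```text
t: 17.8
ee_pos: [0.5379, -0.175, 0.2695]
tcp_rot: [-0.0, 0.687, 0.727, -0.0]
contact_force: [3.0, -1.0, 1.8]
gripper_width: 0.0108
grip_force: 62.6
```

arm_command(plan=[{"xyz": [0, 0, 0.1], "turn": 0}, {"xyz": [0, 0, 0.2], "turn": 0}, {"xyz": [0, 0, 0.3], "turn": 0}, {"xyz": [0, 0, 0.3], "turn": 0}])

```text
t: 18.3
ee_pos: [0.5376, -0.1748, 0.266]
tcp_rot: [-0.001, 0.687, 0.727, -0.0]
contact_force: [3.6, 0.3, -2.9]
gripper_width: 0.011
grip_force: 65.1
```

arm_command(plan=[{"xyz": [0, 0, 0.1], "turn": 0}, {"xyz": [0, 0, 0.2], "turn": 0}, {"xyz": [0, 0, 0.2], "turn": 0}])

```text
t: 18.68
ee_pos: [0.5374, -0.1749, 0.2644]
tcp_rot: [-0.001, 0.687, 0.727, -0.0]
contact_force: [-0.6, 0.2, -2.3]
gripper_width: 0.0108
grip_force: 63.3
```

arm_command(plan=[{"xyz": [0, 0, 0.1], "turn": 0}, {"xyz": [0, 0, 0.1], "turn": 0}])

```text
t: 18.92
ee_pos: [0.5377, -0.175, 0.2638]
tcp_rot: [-0.0, 0.687, 0.727, -0.0]
contact_force: [-0.6, -0.7, -0.8]
gripper_width: 0.0111
grip_force: 63.2
```

The force dropped at TCP z≈0.266, so the roller has snapped in. Now I feel for the plate.

arm_command(plan=[{"xyz": [0, 0, 0.1], "turn": 0}, {"xyz": [0, 0, 0.1], "turn": 0}])

```text
t: 19.18
ee_pos: [0.5379, -0.175, 0.2628]
tcp_rot: [-0.0, 0.687, 0.727, -0.0]
contact_force: [0.7, -0.4, -1.2]
gripper_width: 0.0107
grip_force: 63.2
```

arm_command(plan=[{"xyz": [0, 0, 0.05], "turn": 0}, {"xyz": [0, 0, 0.05], "turn": 0}])

```text
t: 19.42
ee_pos: [0.538, -0.175, 0.2624]
tcp_rot: [-0.0, 0.687, 0.727, -0.0]
contact_force: [-0.2, -0.6, -2.0]
gripper_width: 0.011
grip_force: 63.2
```

arm_command(plan=[{"xyz": [0, 0, 0.05], "turn": 0}, {"xyz": [0, 0, 0.05], "turn": 0}])

```text
t: 19.68
ee_pos: [0.5379, -0.175, 0.2618]
tcp_rot: [-0.0, 0.687, 0.727, -0.0]
contact_force: [-0.2, 0.1, -2.0]
gripper_width: 0.011
grip_force: 63.2
```

arm_command(plan=[{"xyz": [0, 0, 0.05], "turn": 0}, {"xyz": [0, 0, 0.05], "turn": 0}])

```text
t: 19.92
ee_pos: [0.538, -0.175, 0.2613]
tcp_rot: [-0.0, 0.687, 0.727, -0.0]
contact_force: [-0.1, 0.3, -0.8]
gripper_width: 0.0105
grip_force: 63.2
```

arm_command(plan=[{"xyz": [0, 0, 0.05], "turn": 0}, {"xyz": [0, 0, 0.05], "turn": 0}])

```text
t: 20.18
ee_pos: [0.5381, -0.175, 0.2611]
tcp_rot: [0.0, 0.687, 0.727, 0.0]
contact_force: [-0.4, 0.0, 0.4]
gripper_width: 0.0107
grip_force: 62.3
```

arm_command(plan=[{"xyz": [0, 0, 0.05], "turn": 0}, {"xyz": [0, 0, 0.05], "turn": 0}])

```text
t: 20.42
ee_pos: [0.5382, -0.1751, 0.2609]
tcp_rot: [0.0, 0.687, 0.727, 0.0]
contact_force: [-0.6, 0.1, 3.2]
gripper_width: 0.0106
grip_force: 61.2
```

Contact at the expected home height (caddy z about 0.060). I press further.

arm_command(plan=[{"xyz": [0, 0, 0.05], "turn": 0}, {"xyz": [0, 0, 0.05], "turn": 0}])

```text
t: 20.68
ee_pos: [0.5384, -0.1751, 0.2607]
tcp_rot: [0.001, 0.687, 0.727, 0.0]
contact_force: [1.8, 1.2, 4.7]
gripper_width: 0.0108
grip_force: 59.7
```

arm_command(plan=[{"xyz": [0, 0, 0.05], "turn": 0}, {"xyz": [0, 0, 0.05], "turn": 0}])

```text
t: 20.92
ee_pos: [0.5385, -0.1751, 0.2605]
tcp_rot: [0.001, 0.687, 0.727, 0.0]
contact_force: [-0.7, 0.7, 6.6]
gripper_width: 0.0108
grip_force: 58.6
```

arm_command(plan=[{"xyz": [0, 0, 0.05], "turn": 0}, {"xyz": [0, 0, 0.05], "turn": 0}])

```text
t: 21.18
ee_pos: [0.5387, -0.1752, 0.2604]
tcp_rot: [0.001, 0.687, 0.727, 0.001]
contact_force: [0.2, 0.8, 7.2]
gripper_width: 0.0107
grip_force: 58.5
```

arm_command(plan=[{"xyz": [0, 0, 0.05], "turn": 0}, {"xyz": [0, 0, 0.05], "turn": 0}, {"xyz": [0, 0, 0.05], "turn": 0}, {"xyz": [0, 0, 0.05], "turn": 0}])

```text
t: 21.68
ee_pos: [0.5388, -0.1752, 0.2603]
tcp_rot: [0.001, 0.687, 0.727, 0.001]
contact_force: [-0.3, 1.3, 10.4]
gripper_width: 0.0108
grip_force: 58.6
```

arm_command(plan=[{"xyz": [0, 0, 0.0], "turn": 0}, {"xyz": [0, 0, 0], "turn": 0}, {"xyz": [0, 0, -0.1], "turn": 0}, {"xyz": [0, 0, -0.2], "turn": 0}, {"xyz": [0, 0, -0.25], "turn": 0}, {"xyz": [0, 0, -0.25], "turn": 0}])

```text
t: 22.42
ee_pos: [0.538, -0.1751, 0.2608]
tcp_rot: [0.0, 0.687, 0.727, -0.0]
contact_force: [0.3, 0.2, 4.0]
gripper_width: 0.0107
grip_force: 62.8
```

arm_command(plan=[{"xyz": [0, 0, 0], "turn": 0}, {"xyz": [0, 0, 0], "turn": 0}, {"xyz": [0, 0, 0], "turn": 0}, {"xyz": [0, 0, 0], "turn": 0}, {"xyz": [0, 0, 0], "turn": 0}, {"xyz": [0, 0, 0], "turn": 0}, {"xyz": [0, 0, 0], "turn": 0}, {"xyz": [0, 0, 0], "turn": 0}], fingers=1)

```text
t: 23.42
ee_pos: [0.538, -0.175, 0.2609]
tcp_rot: [0.0, 0.687, 0.727, -0.0]
contact_force: [-0.7, 0.4, 0.7]
gripper_width: 0.0853
grip_force: 0.0
```

arm_command(plan=[{"xyz": [0, 0, -0.5], "turn": 0}, {"xyz": [0, 0, -2], "turn": 0}, {"xyz": [0, 0, -4], "turn": 0}, {"xyz": [0, 0, -7], "turn": 0}, {"xyz": [0, 0, -10], "turn": 0}, {"xyz": [0, 0, -13], "turn": 0}, {"xyz": [2, 0, -14], "turn": 0}, {"xyz": [5, 0, -14], "turn": 0}, {"xyz": [5, 0, -14], "turn": 0}, {"xyz": [5, 0, -14], "turn": 0}, {"xyz": [5, 0, -14], "turn": 0}])

```text
t: 24.8
ee_pos: [0.5351, -0.1253, 0.4006]
tcp_rot: [-0.0, 0.687, 0.726, -0.0]
contact_force: [-0.3, -0.4, -0.6]
gripper_width: 0.0853
grip_force: 0.0
```

```bash
python3 - <<'E'
from h import *
s=arm.state(); print(s["t"],s["ee_pos"],s["contact_force"])
im,W=cloud("wrist"); cv2.imwrite("pics/w4.png",im[...,::-1]); S=W.reshape(-1,3); S=S[np.isfinite(S[:,0])]
c,s_=np.cos(np.radians(3.2)),np.sin(np.radians(3.2))
L=np.c_[(S[:,:2]-[.5383,-.175])@np.array([[c,-s_],[s_,c]]),S[:,2]]
def rr(t,m):
    if m.sum()>5: q=cv2.minAreaRect((L[m][:,:2]*1000).astype(np.float32)); print(t,m.sum(),np.round(q[0],1),np.round(q[1],1),round(q[2],1),np.median(L[m,2]).round(4))
rr("cap",(abs(L[:,1])<.03)&(abs(L[:,0])<.03)&(L[:,2]>.222)&(L[:,2]<.24))
rr("box",(abs(L[:,1])<.035)&(L[:,0]<-.008)&(L[:,0]>-.07)&(L[:,2]>.122)&(L[:,2]<.136))
rr("nl",(L[:,1]>.029)&(L[:,1]<.1)&(L[:,0]<-.008)&(L[:,0]>-.07)&(L[:,2]>.102)&(L[:,2]<.116))
rr("nr",(L[:,1]<-.029)&(L[:,1]>-.1)&(L[:,0]<-.008)&(L[:,0]>-.07)&(L[:,2]>.102)&(L[:,2]<.116))
E
```

```text
24.8 [ 0.53510138 -0.12534326  0.40058242] [-0.29438946 -0.36582163 -0.58310604]
cap 686 [-1. -0.] [29.5 13.9] 89.5 0.229
box 590 [-31.2  -0.4] [56.5 45.2] 88.9 0.1286
nl 594 [-30.2  61.5] [60.1 44. ] 90.0 0.1093
nr 344 [-31.3 -64.9] [56.5 41.6] 89.8 0.1089
```

View pics/w4.png

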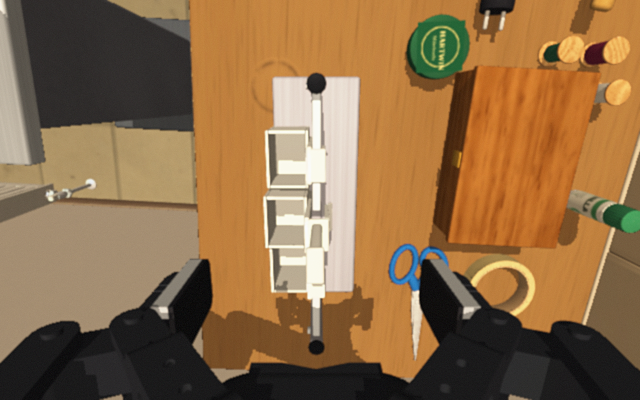

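The caddy hangs centred at (286,222) between its neighbours (287,158) and (292,270). Its cap is at z 0.229, which puts its origin at 0.060. It is level, and the neighbours are in place. I hand the job in.

```bash
python3 -c "
from bench import arm
print(arm.finish_job())"
```

```text
the job is handed in; nothing more can be done
None
```

The white tabbed caddy is hung on the plate in the gap; the force drop showed the roller snapping in. It was bedded with about 12 N and released, the neighbours hung in place in the last picture, and the job is handed in (no verdict was returned).

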